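# Put the soap dish away in the lift-up locker

### The arm

A 6-joint arm with a two-finger parallel gripper is mounted at the origin on the work surface. World frame = base frame: x ahead of the robot, y to its left, z up, the work surface at z = 0. Lengths are in m, angles in rad, forces in N, time in s.
With the tool pointing down it reaches from about 0.35 to 0.975 m from the base axis. Payload 4.9 kg.
Tool frame: the origin (TCP) lies on the front face of the gripper's body, between the roots of the fingers; the fingertips stand 73 mm ahead of it and the grasp point (between the pads) lies 54 mm ahead of it (tip_extent is the distance from the TCP to the fingertips, in m); y points along the fingers, x is the direction in which the jaws open and shut, and the axes are right-handed (so a half turn about y gives the same grasp; the last joint's range is limited). The gripper opens to 85 mm and grips with 20 to 120 N. Pads are 22 mm wide; open, the fingers measure 114 mm over their backs; the gripper's body (76 mm by 85 mm) begins 54 mm behind the grasp point. The pads swing forward as they close: fully open they stand 13 mm farther back than shut.
Start: joints at [1, 0.053, 1.613, -0, 1.476, -0.119], TCP at [0.273, 0.562, 0.304] pointing down, gripper open.
Joint ranges: [-3.01, 3.01], [-1.01, 2.22], [0.06, 2.58], [-1.02, 4.17], [0.09, 2.62], [-3.14, 3.14]. Speed limits (rad/s): [2.57, 2.57, 3.14, 3.14, 3.14, 3.14].

### API

Orientations are given as a unit quaternion [w, x, y, z].
In Python, from plant import state, grab_frame, camera_info, job_done, tip_extent gives the robot as it stands.
- The arm moves only by the tool carry_out, never from a script. Its argument "rows" is a list that holds one entry, the list of rows, each a list of 7 numbers: the turn, a rotation vector about the world's x, y, z as a fraction of full scale, then the shift along the world's x, y, z as a fraction of full scale, then the finger opening in mm, from 0 to 85.4. A call has 1 to 5 rows; each row shifts and turns the commanded pose from where the row before left it; what a row does not reach is not made up. Full scale, the value 1, is 40 mm for a shift and 4 degrees for a turn. A row lasts 1/10 s, in which the tool goes at most 50 mm and 8.59 degrees, less where a joint would pass 70% of its speed; a pose out of reach is approached as far as the arm can. A call with a number of a shift or a turn outside -1 to 1 is refused whole. A call with a gripper value outside its range is refused whole. The fingers move at their own pace and stop on an object; the grip force is fixed at half the most. Time passes only in rows, so rows that do not move let the fingers close. It gives the time, the measured TCP pose, the force and the opening at its end, in the units of the state.
- state(): the state, without advancing time (a new reading comes with each control period).
- grab_frame(name): name is "side" or "top"; returns the picture (420x560x3 uint8, blue, green, red); there is no depth.
- camera_info(name): a dict with "intrinsics" (3x3 intrinsics, pixels), "k1" (the pictures are not rectified: a ray, as slopes to the right and down, at radius r is drawn at 1 + k1 r^2 times it, then the intrinsics apply), "xyz" and "rotation" of the camera in the world. Camera axes: x right, y down, z forward; pixel columns grow to the right and rows downward; lengths in m; the calibration is good to about 2 mm. A picture is of the moment at which its call begins. camera_info takes no time and is no camera call.
- job_done(): hands the job in, once; it reports no verdict.
The state is a dict: "time": time; "joint_pos": joint angles; "joint_vel": joint speeds; "joint_efforts": joint torques, N m; "tool_pos": TCP position; "tool_rot": TCP orientation; "contact_force": force on the tool from outside, world axes, zero at the start; "ft_torque": the same for the moment, N m; "gripper_width": opening from 0.0 (shut) to 1.0 (fully open).
Only numpy, scipy, OpenCV 4.12 (cv2) and the standard library are available. Lean on these libraries where they do the work, as an engineer would, in place of code of your own. Each camera call takes 0.05 s, during which the arm holds its last target.

### The job

Put the steel soap dish away in the little wash-place locker: raise the blue lift-up door until its stay locks and holds it up, and slide the dish upright all the way in. Then press the red catch down to unlock the stay, let the door sink, and press it fully shut without slamming it. Leave the caddy, brush, jar and blue cap where they are.

Things in the scene. Friction and masses are not known exactly. Their poses are not given: they have to be found in the camera images.
- locker: White locker fixed on the cement rim, 183 mm deep (x from -68 to +115 mm), 220 wide (y), 140 high, without a floor: inside is the bare rim, level with the front. Origin: centre of underside, on the rim; x points into the locker, away from the robot, y left, z up. Side walls 10 mm (200 mm apart inside); back wall's inner face at x = +105 mm. The blue door closes its front and top.
- door_panel (a joint): Blue door's angle in rad: 0 shut, grows as it is raised, end stop 1.57. The stay locks by itself when raised past 1.48 (go to about 1.54, then let it settle); locked it rests near 1.48 and cannot come down. Friction holds it anywhere below about 0.4 (it may start ajar). Unlocked higher up it sinks by itself in 4-6 s to 0.3-0.5, stops there and must be pressed shut. Raising takes 3-10 N.
- hinge (a point): Middle of the door's hinge line, along the locker's y axis at its x = +80, z = 140 mm; turns with the door. The door is L-shaped, 238 mm wide, 8 mm thick: when shut a top panel slopes to 155 mm in front of and 50 mm below the hinge, then a front panel runs straight down to 12 mm above the rim. That lower edge sweeps out to the locker's x = -125 mm; locked up it is at x = -61, z = 283 mm.
- bar (a point): Middle of the door's round steel bar handle: diameter 12 mm, 170 mm long along the locker's y, 38 mm in front of and 25 mm above the front panel's top edge, on a sloping arm at each end. Shut, it lies 193 mm in front of and 25 mm below the hinge line; it swings about that line at 195 mm radius. Can be hooked from below, pinched, or pressed down from above.
- catch_lever (a joint): Angle of the red catch lever in rad: 0 = sprung rest position (locked, if the door is up), grows as its tab is pressed down, end stop 0.42. The raised door is freed above about 0.2; keep it pressed until the door has sunk below about 1.2. Let go, it springs back to 0. The rising door pushes it aside for a moment just before locking.
- tab (a point): Middle of the top face of the catch's red tab, 40 mm (locker's x) by 50 mm (y), beside the locker on its left (+y): at rest 101 mm above the rim, at x = -59, y = +190 mm in the locker's frame. Pressed straight down from above; 15 to 20 mm of travel frees the stay, 3 to 8 N.
- dish_center (a point): Centre (half-way up) of the stainless soap dish, an open tray 120 mm long (its x), 90 wide (y), 32 high, walls 4 mm, about 250 g. Starts upright on the rim before the locker, clear of the door's sweep, long side roughly along the locker's x axis. Fully in when its centre is at x = 0 to +45 mm in the locker's frame.
- caddy: Green three-tier plastic caddy, 130 x 190 mm, 220 mm high, origin under its centre. Leave alone.
- brush: Wooden scrub brush with a short handle, 220 mm long, 55 mm wide, 52 mm high, origin under the block's centre. Leave alone.
- jar: Small glass jar with steel lid, diameter 66 mm, 85 mm high, origin under its centre. Leave alone.
- cap: Blue spray bottle cap, diameter 48 mm, 62 mm high, origin under its centre. Leave alone.
- dish: The soap dish itself: origin under its centre, z up, x along its length.
There are look-alikes about, which are no part of the job. Of the things that look like the dish, the smallest one is meant.

How it is judged:
On the way, in this order (a step that is already met when the one before it is completed fails the run):
1. the door is raised and its stay has locked (value of joint door_panel above 1.42 rad and value of joint catch_lever below 0.06 rad), for 0.3 s.
2. the dish is all the way inside while the stay holds the door up (value of joint door_panel above 1.38 rad and x of dish_center in the frame of locker above 0 m and z of dish_center in the frame of locker below 0.03 m), for 0.2 s.
3. the red catch is pressed to unlock the stay (value of joint catch_lever above 0.1 rad).
4. the door has sunk from the stay (value of joint door_panel below 1.25 rad), for 0.1 s.
At the end, for the whole second after the job is handed in: The door is shut (within 0.05 rad), the catch back at rest, and the dish still and upright inside, its centre 0 to 55 mm in x and within 65 mm of the middle in y in the locker's frame (value of joint door_panel below 0.05 rad and value of joint catch_lever below 0.06 rad and x of dish_center in the frame of locker between 0 and 0.055 m and y of dish_center in the frame of locker between -0.065 and 0.065 m and angle between dish's own z axis and vertical below 0.15 rad and linear speed of dish below 0.02 m/s); the robot touches nothing.
It fails at once if the door is slammed (faster than 1.5 rad/s downward) (velocity of joint door_panel below -1.5 rad/s).
It fails at once if the soap dish is tipped over (angle between dish's own z axis and vertical above 0.7 rad).
It fails at once if a bystander is moved more than 30 mm or tipped (distance of any of caddy, brush, jar, cap from where it was at the start of the episode above 0.03 m or angle between any of caddy, jar, cap's own z axis and vertical above 0.5 rad).
It also fails if it takes over 72 s, if anything falls off the work surface, if the arm or the gripper's body presses on something with over 40 N, if the wrist force passes 120 N, or if a joint passes its speed limit or range.

## Working session

There is one attempt and no reset: what is moved stays moved. The work goes in short steps, Python scripts to look and compute and a tool call to move; the robot and the scene stay as the last step left them, time stands still between calls to the robot, and variables do not carry over. Pictures are saved under pics/ and viewed, and the job is handed in when it is done.

Besides the shell and the picture viewer there is one more tool, called as name(argument=value, ...), one argument or row to a line, values as JSON. carry_out: Moves the arm, as the interface text tells. Shift numbers are shares of 40 mm and turn numbers shares of 4 degrees, none past 1 either way. Its arguments: {"type":"object","properties":{"rows":{"type":"array"}},"required":["rows"]}

```bash
mkdir -p pics; ls; python3 - <<'E'
from plant import *
import cv2
for n in("side","top"):
    print(camera_info(n)); cv2.imwrite(f"pics/{n}0.png",grab_frame(n))
print(state(),tip_extent)
E
```

```text
pics
{'intrinsics': array([[430.32359061,   0.        , 285.61276987],
       [  0.        , 430.32359061, 210.26208122],
       [  0.        ,   0.        ,   1.        ]]), 'k1': -0.13864125366357533, 'xyz': array([0.30744559, 0.89763582, 1.02808803]), 'rotation': array([ 0.05350783, -0.12593833,  0.91608831, -0.3769067 ])}
{'intrinsics': array([[531.07085398,   0.        , 280.01360897],
       [  0.        , 531.07085398, 201.9105826 ],
       [  0.        ,   0.        ,   1.        ]]), 'k1': -0.16983674283827957, 'xyz': array([0.44217258, 0.02377589, 1.50982949]), 'rotation': array([ 0.03443853, -0.6967528 ,  0.71605275, -0.02485941])}
{'time': 0.1, 'joint_pos': array([ 9.99995935e-01,  5.33313027e-02,  1.61417442e+00, -2.57543897e-05,
        1.47600446e+00, -1.18984313e-01]), 'joint_vel': array([ 0.00113723, -0.00207031, -0.00242845,  0.0009094 , -0.00117297,
        0.00095146]), 'joint_efforts': array([ 9.09551418e-04, -3.94899273e+01, -3.71362853e+01, -7.85371230e-05,
        3.87180582e-03, -9.35496587e-06]), 'tool_pos': array([0.27263397, 0.56191829, 0.30275015]), 'tool_rot': array([-0.59899326,  0.5995878 ,  0.37469105, -0.37590978]), 'contact_force': array([-0.55799414,  0.37154165, -0.37241274]), 'ft_torque': array([-0.03303501, -0.01042983,  0.04666687]), 'gripper_width': 1.0007285265928554} 0.0726
```

View pics/side0.png

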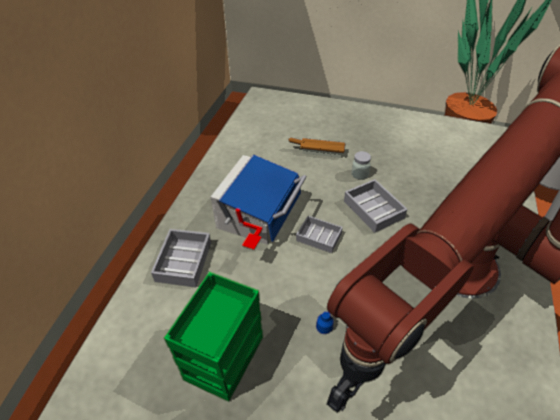

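View pics/top0.png

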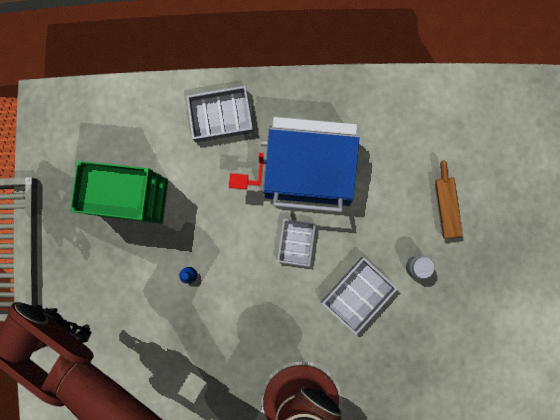

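```bash
cat > h.py <<'E'
import numpy as np, cv2
from plant import *
from scipy.spatial.transform import Rotation as R
def cam(n):
    c=camera_info(n); q=c['rotation']; return c['intrinsics'],c['k1'],c['xyz'],R.from_quat([q[1],q[2],q[3],q[0]]).as_matrix()
def proj(n,P):
    K,k,t,M=cam(n); p=(np.atleast_2d(P)-t)@M; s=p[:,:2]/p[:,2:]; s=s*(1+k*(s**2).sum(1,keepdims=True)); return s@K[:2,:2].T+K[:2,2]
def ray(n,uv):
    K,k,t,M=cam(n); s=cv2.undistortPoints(np.array(uv,float).reshape(-1,1,2),K,np.array([k,0,0,0,0.])).reshape(-1,2)
    return t,np.c_[s,np.ones(len(s))]@M.T
def atz(n,uv,z):
    t,d=ray(n,uv); return t+d*((np.asarray(z)-t[2])/d[:,2])[:,None]
def Lw(pose,P):
    x,y,a=pose[:3]; P=np.atleast_2d(P); c,s=np.cos(a),np.sin(a)
    return np.c_[x+c*P[:,0]-s*P[:,1], y+s*P[:,0]+c*P[:,1],P[:,2]]
def tr():
    s=state(); q=s['tool_rot']; return s,R.from_quat([q[1],q[2],q[3],q[0]]).as_matrix()
def crop(n,x0,y0,x1,y1,f,name,img=None):
    img=grab_frame(n) if img is None else img
    cv2.imwrite(name,cv2.resize(img[y0:y1,x0:x1],None,fx=f,fy=f,interpolation=cv2.INTER_CUBIC))
E
python3 - <<'E'
from h import *
crop("top",210,100,370,280,3.3,"pics/t1.png",cv2.imread("pics/top0.png"))
crop("side",200,140,350,270,4,"pics/s1.png",cv2.imread("pics/side0.png"))
s,M=tr(); print(M.round(3))
E
```

```text
[[ 0.437 -0.001 -0.9  ]
 [ 0.9   -0.002  0.437]
 [-0.002 -1.     0.   ]]
```

View pics/t1.png

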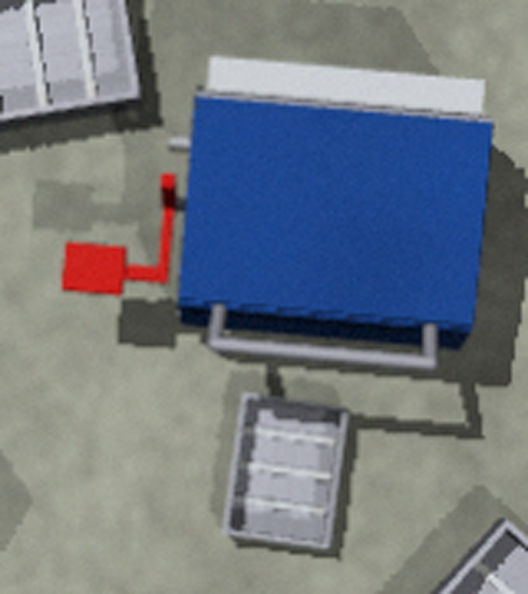

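View pics/s1.png

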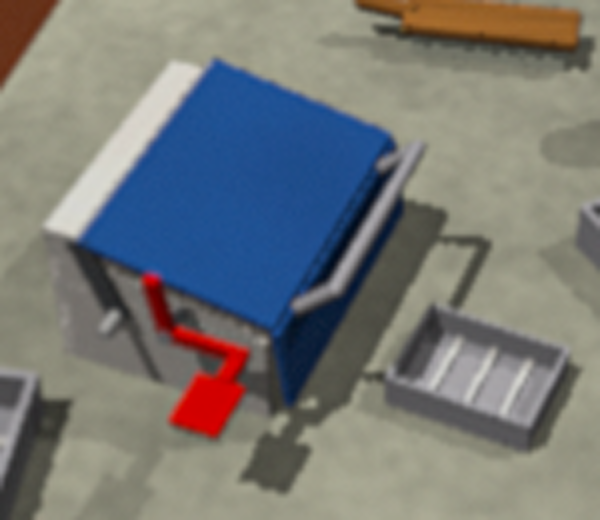

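```bash
cat >> h.py <<'E'
def bar(th): 
    return np.array([.080-.1946*np.cos(th-.129), 0, .140+.1946*np.sin(th-.129)])
E
python3 - <<'E'
from h import *
from scipy.optimize import least_squares
T=lambda u,v:(210+u/3.3,100+v/3.3); S=lambda u,v:(200+u/4,140+v/4)
fix=[("top",T(210,57),(.115,.11,.14)),("top",T(485,80),(.115,-.11,.14)),("top",T(95,268),(-.059,.19,.101)),
("side",S(45,228),(.115,.11,.14)),("side",S(177,62),(.115,-.11,.14)),("side",S(208,405),(-.059,.19,.101))]
brs=[("top",T(213,345),.085),("top",T(433,360),-.085),("side",S(300,303),.085),("side",S(418,148),-.085)]
def res(p):
    r=[]
    for n,uv,P in fix: r.append(proj(n,Lw(p,P))[0]-uv)
    for n,uv,y in brs:
        b=bar(p[3]); b[1]=y; r.append(proj(n,Lw(p,b))[0]-uv)
    return np.concatenate(r)
s=least_squares(res,[.7,0,0,.1]); print(s.x); print(s.fun.reshape(-1,2).round(1))
p=s.x; np.save("L.npy",p)
print("bar",Lw(p,bar(p[3])),"tab",Lw(p,(-.059,.19,.101)))
# dish rim corners in top view z=.032
c=np.array([T(243,395),T(350,410),T(328,553),T(226,535)])
d=atz("top",c,.032); print(d, d.mean(0)); 
print([np.linalg.norm(d[i]-d[(i+1)%4]) for i in range(4)])
c=np.array([S(437,305),S(570,350),S(530,432),S(388,378)])
d2=atz("side",c,.032); print(d2, d2.mean(0)); 
a=p[2];print("in locker",(np.array([d.mean(0),d2.mean(0)])[:,:2]-p[:2])@np.array([[np.cos(a),-np.sin(a)],[np.sin(a),np.cos(a)]]))
for n,uv in (("top",(188,275)),("side",(324,322))): print("cap",atz(n,[uv],.04))
E
```

```text
[ 0.65781052 -0.0429422  -0.12255427  0.05783336]
[[-0.2 -1.3]
 [-0.5 -0.5]
 [-1.  -1. ]
 [-1.1 -1.4]
 [-1.3 -1.4]
 [-1.  -1.8]
 [ 0.  -1. ]
 [-1.9  0.6]
 [ 8.2 -1.5]
 [-0.5  1.9]]
bar [[ 0.54455895 -0.02899283  0.12616266]] tab [[0.62248011 0.15284534 0.101     ]]
[[ 0.51672454  0.03339098  0.032     ]
 [ 0.50154893 -0.05648235  0.032     ]
 [ 0.38192893 -0.03434953  0.032     ]
 [ 0.39935168  0.05086185  0.032     ]] [ 0.44988852 -0.00164476  0.032     ]
[np.float64(0.09114556740781747), np.float64(0.12165034415587545), np.float64(0.08697431554892457), np.float64(0.11866600565653523)]
[[ 0.49753115 -0.046342    0.032     ]
 [ 0.38528456 -0.02657956  0.032     ]
 [ 0.39908582  0.06386819  0.032     ]
 [ 0.5156578   0.03996853  0.032     ]] [0.44938983 0.00772879 0.032     ]
in locker [[-0.21141102  0.0155697 ]
 [-0.21305187  0.02481199]]
cap [[0.36961307 0.30286534 0.04      ]]
cap [[0.3694795  0.32153113 0.04      ]]
```

```bash
python3 - <<'E'
from h import *
from scipy.optimize import least_squares
T=lambda u,v:(210+(u+.5)/3.3-.5,100+(v+.5)/3.3-.5); S=lambda u,v:(200+(u+.5)/4-.5,140+(v+.5)/4-.5)
fix=[("top",T(210,57),(.115,.11,.14)),("top",T(485,80),(.115,-.11,.14)),("top",T(95,268),(-.059,.19,.101)),
("side",S(45,228),(.115,.11,.14)),("side",S(177,62),(.115,-.11,.14)),("side",S(208,405),(-.059,.19,.101))]
brs=[("top",T(213,345),.085),("top",T(433,360),-.085),("side",S(337,288),.085),("side",S(418,148),-.085)]
def mk(sel):
  def res(p):
    r=[]
    for n,uv,P in fix: 
        if n in sel:r.append(proj(n,Lw(p,P))[0]-uv)
    for n,uv,y in brs:
      if n in sel:
        b=bar(p[3]); b[1]=y; r.append(proj(n,Lw(p,b))[0]-uv)
    return np.concatenate(r)
  return res
for sel in (("top",),("side",),("top","side")):
    s=least_squares(mk(sel),[.7,0,0,.1]); print(sel,s.x); print(s.fun.reshape(-1,2).round(1).tolist())
p=s.x; np.save("L.npy",p)
s,M=tr()
for n in("side","top"):
    for w in(-.057,.0,.057): print(n,proj(n,s['tool_pos']+M@np.array([w,.0726-.013,0])))
im=cv2.imread("pics/side0.png"); crop("x",300,330,420,420,5,"pics/s2.png",im)
im=cv2.imread("pics/top0.png"); crop("x",0,290,130,370,5,"pics/t2.png",im)
E
```

```text
('top',) [ 0.65655168 -0.04346323 -0.11516617  0.18693873]
[[-0.0, -0.2], [-0.2, 0.0], [-0.4, 0.3], [0.6, -0.6], [-0.1, 0.6]]
('side',) [ 0.65472465 -0.03879541 -0.12356405  0.13481637]
[[-0.3, 0.1], [-0.4, -0.2], [-0.1, -0.1], [0.0, 0.3], [0.8, -0.2]]
('top', 'side') [ 0.65670347 -0.04288295 -0.11526982  0.11150123]
[[-0.2, -0.3], [-0.4, -0.0], [-0.6, 0.2], [-0.3, -0.7], [-0.9, -0.9], [0.3, -1.3], [0.5, -0.1], [-0.9, 1.0], [0.1, 0.1], [0.4, -0.3]]
side [[371.26137235 365.62172954]]
side [[353.86298788 387.29884908]]
side [[335.1541874  410.21958491]]
top [[ 90.32071213 330.27807416]]
top [[ 70.3431724  319.97035719]]
top [[ 50.78085948 309.70966289]]
```

View pics/s2.png

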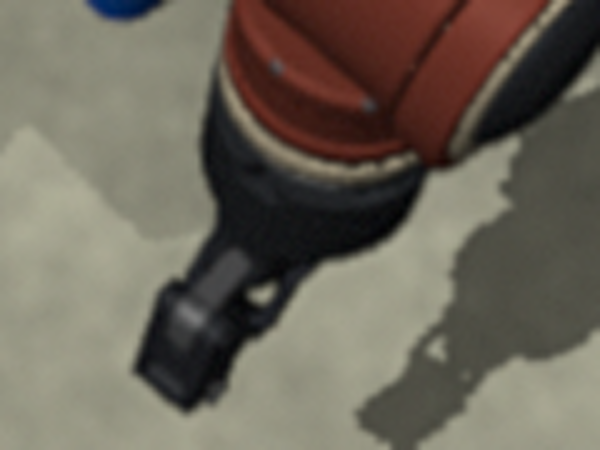

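carry_out(
  rows=[
    [[0,0,-0.98,0.38,-0.82,0.2,85],[0,0,-0.98,0.38,-0.82,0.2,85],[0,0,-0.98,0.38,-0.82,0.2,85],[0,0,-0.98,0.38,-0.82,0,85],[0,0,-0.98,0.38,-0.82,0,85]],
  ],
)

```text
time: 0.6
tool_pos: [0.3491, 0.3969, 0.3278]
tool_rot: [-0.655, 0.655, 0.267, -0.267]
contact_force: [1.1, -0.3, -0.2]
gripper_width: 0.994
```

carry_out(
  rows=[
    [[0,0,-0.98,0.38,-0.82,0,85],[0,0,-0.98,0.38,-0.82,0,85],[0,0,-0.98,0.38,-0.82,0,85],[0,0,-0.98,0.38,-0.82,0,85],[0,0,-0.98,0.38,-0.82,0,85]],
  ],
)

```text
time: 1.1
tool_pos: [0.425, 0.2328, 0.3274]
tool_rot: [-0.691, 0.691, 0.151, -0.152]
contact_force: [0.8, 0.5, -0.5]
gripper_width: 0.999
```

carry_out(
  rows=[
    [[0,0,-0.98,0.38,-0.82,0,50],[0,0,-0.98,0.38,-0.82,0,50],[0,0,-0.98,0.38,-0.82,0,50],[0,0,-0.98,0.38,-0.82,0,50],[0,0,-0.98,0.38,-0.82,0,50]],
  ],
)

```text
time: 1.6
tool_pos: [0.501, 0.0688, 0.3274]
tool_rot: [0.706, -0.706, -0.032, 0.032]
contact_force: [0.4, 0.1, 0.2]
gripper_width: 0.587
```

carry_out(
  rows=[
    [[0,0,-0.98,0.38,-0.82,-0.2,50],[0,0,-0.98,0.38,-0.82,-0.2,50],[0,0,-0.98,0.38,-0.82,-0.2,50],[0,0,0,0,0,0,50]],
  ],
)

```text
time: 2.0
tool_pos: [0.5467, -0.0312, 0.3017]
tool_rot: [-0.706, 0.706, -0.043, 0.04]
contact_force: [0.2, 0.5, 0.3]
gripper_width: 0.589
```

```bash
python3 - <<'E'
from h import *
crop("top",210,100,370,280,3.3,"pics/t3.png")
crop("side",200,100,370,250,4,"pics/s3.png")
s,M=tr(); print(s['tool_pos'],M.round(3),s['gripper_width'],s['time'])
E
```

```text
[ 0.54620774 -0.02856481  0.3029784 ] [[ 0.994 -0.002  0.113]
 [-0.113  0.001  0.994]
 [-0.002 -1.     0.001]] 0.5839241779473237 2.1
```

View pics/t3.png

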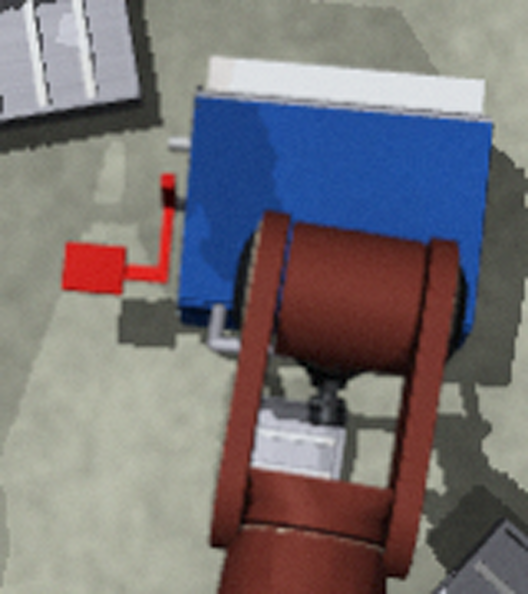

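View pics/s3.png

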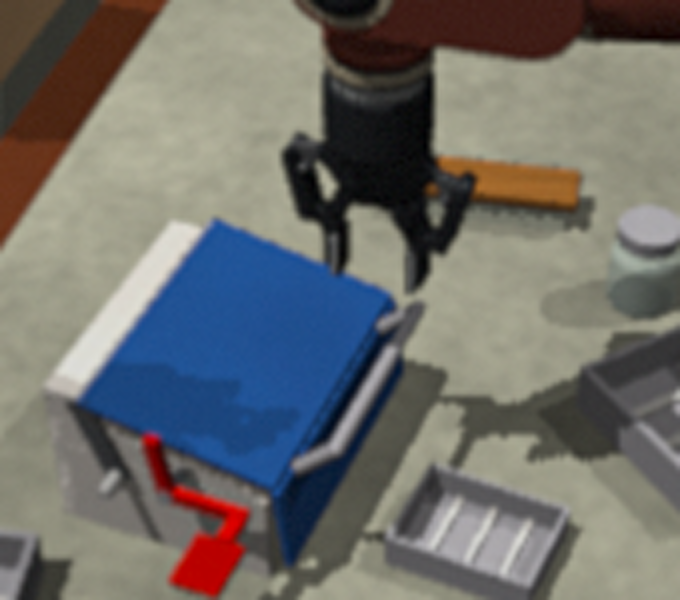

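```bash
python3 - <<'E'
from h import *
s,M=tr()
for n in("side","top"):
    for w in(-.025,-.0325,0,.025,.0325):
        q=proj(n,s['tool_pos']+M@np.array([w,.0726-.005,0]))[0]; print(n,w,q, (q-[200,100])*4 if n=="side" else (q-[210,100])*3.3)
S=lambda u,v:(200+(u+.5)/4-.5,140+(v+.5)/4-.5);T=lambda u,v:(210+(u+.5)/3.3-.5,100+(v+.5)/3.3-.5)
# triangulate bar ends
for a,b in ((T(213,345),S(337,288)),(T(433,360),S(418,148))):
    t1,d1=ray("top",[a]);t2,d2=ray("side",[b]);d1=d1[0];d2=d2[0]
    k=np.linalg.lstsq(np.c_[d1,-d2],t2-t1,rcond=None)[0]; p1=t1+k[0]*d1;p2=t2+k[1]*d2; print(p1,p2)
p=np.load("L.npy")
for th in (.11,.15,.19): print(th,Lw(p,bar(th)))
E
```

```text
side -0.025 [302.02856711 170.29266867] [408.11426846 281.17067468]
side -0.0325 [304.48585729 170.92440408] [417.94342917 283.69761632]
side 0 [293.89417886 168.20448105] [375.57671543 272.81792421]
side 0.025 [285.84772245 166.14347609] [343.39088981 264.57390438]
side 0.0325 [283.45109207 165.53049382] [333.80436829 262.12197528]
top -0.025 [307.48314304 212.89202592] [321.69437202 372.54368554]
top -0.0325 [307.22492716 215.99587913] [320.84225964 382.78640113]
top 0 [308.33978005 202.56618642] [324.52127416 338.4684152 ]
top 0.025 [309.18991967 192.27458501] [327.32673492 304.50613054]
top 0.0325 [309.44365294 189.19434854] [328.1640547  294.34135019]
[0.55221448 0.05605514 0.13839756] [0.55254121 0.05612094 0.13842532]
[ 0.53598212 -0.11688522  0.13249228] [ 0.53493407 -0.11707422  0.1324402 ]
0.11 [[ 0.54289887 -0.0297063   0.13630282]]
0.15 [[ 0.5429066 -0.0297072  0.1440863]]
0.19 [[ 0.54322352 -0.02974389  0.15186324]]
```

carry_out(
  rows=[
    [[0,0,0,0,0,-0.9,50],[0,0,0,0,0,-0.9,50],[0,0,0,0,0,-0.9,50],[0,0,0,-0.05,0,-0.05,50],[0,0,0,0,0,0,0]],
  ],
)

```text
time: 2.6
tool_pos: [0.5438, -0.0272, 0.1939]
tool_rot: [0.706, -0.706, 0.04, -0.039]
contact_force: [0.2, -0.1, 0.5]
gripper_width: 0.432
```

carry_out(
  rows=[
    [[0,0,0,0,0,0,0],[0,0,0,0,0,0,0],[0,0,0,0,0,0,0],[0,0,0,0,0,0,0]],
  ],
)

```text
time: 3.0
tool_pos: [0.5435, -0.0277, 0.1953]
tool_rot: [0.706, -0.706, 0.041, -0.039]
contact_force: [-7.0, 1.4, 1.2]
gripper_width: 0.112
```

```bash
python3 - <<'E'
from h import *
crop("side",200,100,370,250,4,"pics/s4.png")
s,M=tr(); print(s['tool_pos'],s['contact_force'],s['ft_torque'],s['gripper_width']*85.4,s['time'])
p=np.load("L.npy"); th0=.11; b0=Lw(p,bar(th0))[0]
prev=b0
for th in np.arange(.11,1.56,.0715):
    b=Lw(p,bar(th))[0]; print(round(th,3),((b-prev)/.04).round(2)); prev=b
E
```

```text
[ 0.54350097 -0.02770025  0.19525819] [-7.70737288  0.76302048  1.05506292] [ 0.26798957  1.12526139 -0.05415643] 9.893689290873514 3.05
0.11 [0. 0. 0.]
0.182 [ 0.01 -0.    0.35]
0.253 [ 0.03 -0.    0.35]
0.324 [ 0.05 -0.01  0.34]
0.396 [ 0.08 -0.01  0.34]
0.467 [ 0.1  -0.01  0.33]
0.539 [ 0.13 -0.01  0.32]
0.61 [ 0.15 -0.02  0.31]
0.682 [ 0.17 -0.02  0.3 ]
0.754 [ 0.19 -0.02  0.29]
0.825 [ 0.21 -0.02  0.27]
0.896 [ 0.23 -0.03  0.26]
0.968 [ 0.25 -0.03  0.24]
1.039 [ 0.27 -0.03  0.22]
1.111 [ 0.28 -0.03  0.2 ]
1.182 [ 0.29 -0.03  0.18]
1.254 [ 0.31 -0.04  0.16]
1.326 [ 0.32 -0.04  0.14]
1.397 [ 0.33 -0.04  0.12]
1.468 [ 0.33 -0.04  0.09]
1.54 [ 0.34 -0.04  0.07]
```

View pics/s4.png

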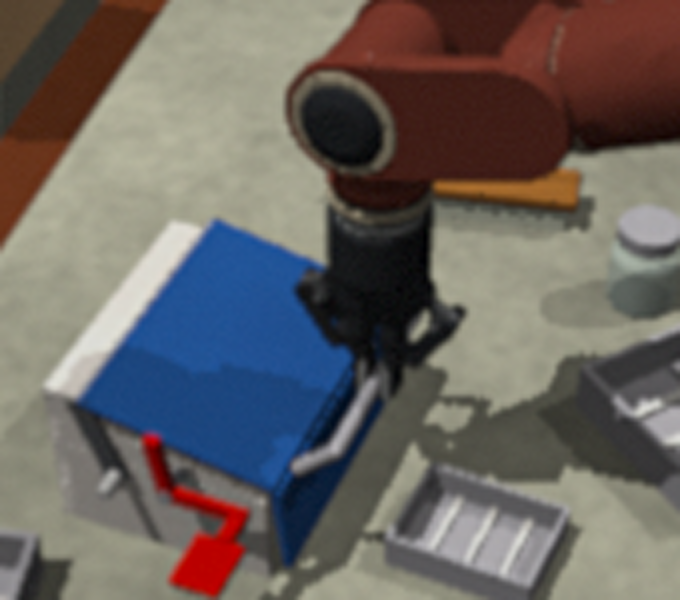

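carry_out(
  rows=[
    [[0,0,0,0,0,0.35,0],[0,0,0,0.03,0,0.35,0],[0,0,0,0.05,0,0.34,0],[0,0,0,0.08,-0.01,0.34,0],[0,0,0,0.1,-0.01,0.33,0]],
  ],
)

```text
time: 3.55
tool_pos: [0.5539, -0.0289, 0.2636]
tool_rot: [-0.706, 0.706, -0.041, 0.038]
contact_force: [-5.6, 0.1, -4.9]
gripper_width: 0.113
```

```bash
python3 - <<'E'
from h import *
crop("side",200,50,370,200,4,"pics/s5.png")
s,M=tr(); print(s['tool_pos'],s['contact_force'],s['ft_torque'],s['gripper_width']*85.4,s['time'])
E
```

```text
[ 0.55487297 -0.02899084  0.26651834] [-9.44926862  0.63744222  0.36761393] [ 0.22628643  2.08400461 -0.03584924] 9.733173476669913 3.6
```

View pics/s5.png

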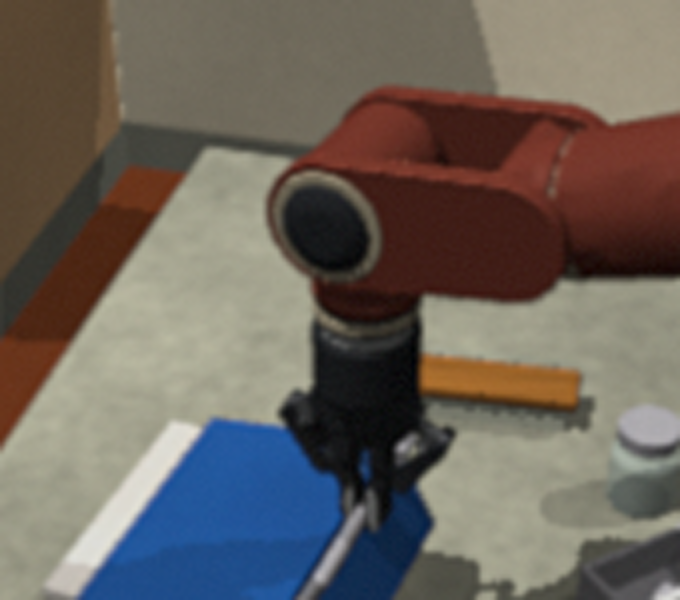

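carry_out(
  rows=[
    [[0,0,0,0.1,-0.01,0.32,0],[0,0,0,0.14,-0.02,0.31,0],[0,0,0,0.17,-0.02,0.3,0],[0,0,0,0.19,-0.02,0.29,0],[0,0,0,0.21,-0.02,0.27,0]],
  ],
)

```text
time: 4.1
tool_pos: [0.5862, -0.0326, 0.3242]
tool_rot: [-0.706, 0.706, -0.041, 0.038]
contact_force: [-12.9, 0.6, 2.4]
gripper_width: 0.112
```

carry_out(
  rows=[
    [[0,0,0,0.23,-0.03,0.26,0],[0,0,0,0.25,-0.03,0.24,0],[0,0,0,0.27,-0.03,0.22,0],[0,0,0,0.28,-0.03,0.2,0],[0,0,0,0.29,-0.03,0.18,0]],
  ],
)

```text
time: 4.6
tool_pos: [0.6388, -0.0388, 0.3718]
tool_rot: [-0.705, 0.707, -0.041, 0.039]
contact_force: [-18.5, -0.7, 12.4]
gripper_width: 0.11
```

```bash
python3 - <<'E'
from h import *
crop("side",150,0,420,220,2.7,"pics/s6.png")
s,M=tr(); print(s['tool_pos'],s['contact_force'],s['ft_torque'],s['gripper_width']*85.4,s['time'])
p=np.load("L.npy"); print(Lw(p,bar(1.182)),Lw(p,bar(1.54)))
E
```

```text
[ 0.6408659  -0.03908521  0.37350664] [-11.13000208   0.61512335   8.31596574] [ 0.08274117  2.15632398 -0.07214974] 9.133530702671836 4.65
[[ 0.64049129 -0.04100585  0.30909028]] [[ 0.70541386 -0.04852279  0.33212074]]
```

View pics/s6.png

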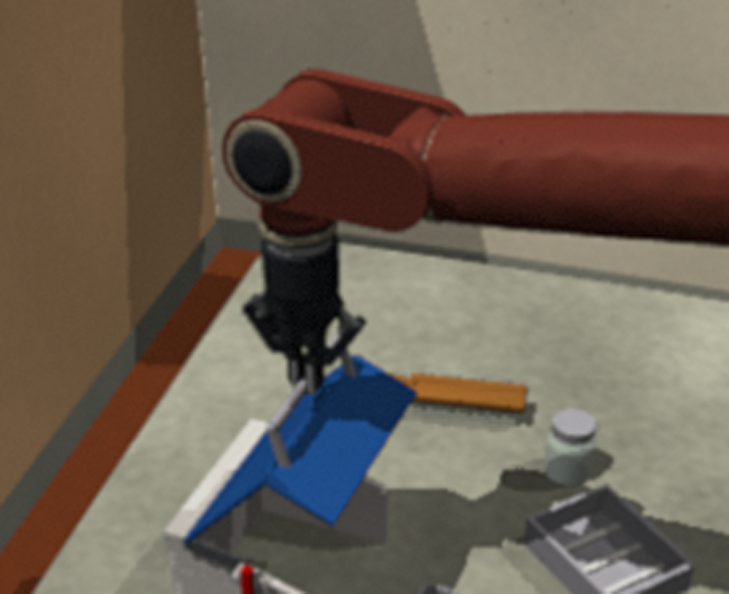

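carry_out(
  rows=[
    [[0,0,0,0.31,-0.04,0.2,0],[0,0,0,0.32,-0.04,0.17,0],[0,0,0,0.33,-0.04,0.14,0],[0,0,0,0.33,-0.04,0.09,0],[0,0,0,0.34,-0.04,0.07,0]],
  ],
)

```text
time: 5.15
tool_pos: [0.7054, -0.0468, 0.3984]
tool_rot: [-0.706, 0.706, -0.039, 0.041]
contact_force: [-8.8, -0.8, 3.9]
gripper_width: 0.11
```

```bash
python3 - <<'E'
from h import *
crop("side",150,0,420,220,2.7,"pics/s7.png")
s,M=tr(); print(s['tool_pos'],s['contact_force'],s['ft_torque'],s['gripper_width']*85.4,s['time'])
E
```

```text
[ 0.70693694 -0.04703911  0.39865001] [-6.88495824  0.32784756  5.67090751] [ 0.06099361  1.29410439 -0.04485186] 9.197376749767665 5.2
```

View pics/s7.png

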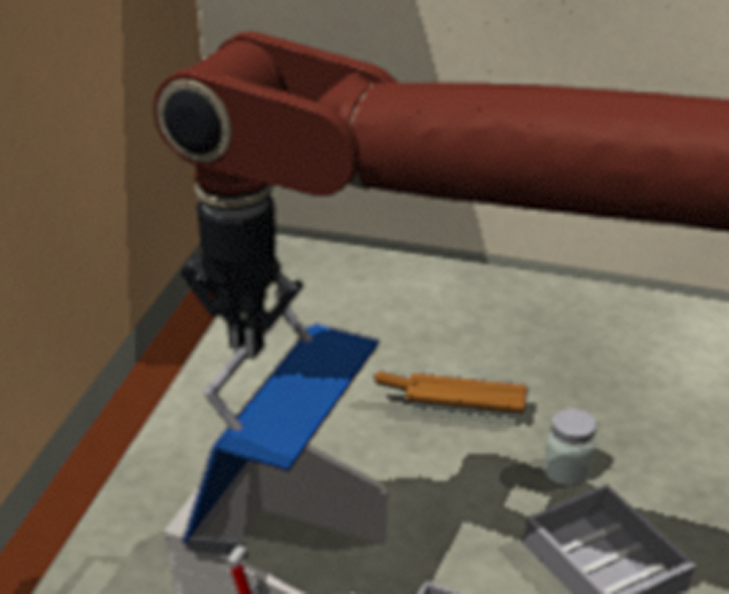

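carry_out(
  rows=[
    [[0,0,0,0.04,0,0.02,0],[0,0,0,0,0,0,0],[0,0,0,-0.12,0.01,-0.03,0],[0,0,0,-0.12,0.01,-0.03,0],[0,0,0,-0.12,0.01,-0.03,0]],
  ],
)

```text
time: 5.7
tool_pos: [0.6936, -0.0455, 0.3962]
tool_rot: [-0.706, 0.706, -0.037, 0.043]
contact_force: [0.3, 0.0, 6.6]
gripper_width: 0.106
```

carry_out(
  rows=[
    [[0,0,0,-0.08,0,-0.02,0],[0,0,0,-0.08,0,-0.02,0],[0,0,0,0,0,0,0]],
  ],
)

```text
time: 6.0
tool_pos: [0.6895, -0.0452, 0.3955]
tool_rot: [-0.706, 0.706, -0.033, 0.046]
contact_force: [8.9, 0.6, 4.9]
gripper_width: 0.111
```

```bash
python3 - <<'E'
from h import *
crop("side",150,0,420,220,2.7,"pics/s8.png")
s,M=tr(); print(s['tool_pos'],s['contact_force'],s['ft_torque'],s['gripper_width']*85.4,s['time'])
p=np.load("L.npy"); print(Lw(p,bar(1.48)))
E
```

```text
[ 0.68960943 -0.04525169  0.39554102] [8.78651118 1.06746547 4.56376059] [ 0.13612132 -1.47648811 -0.03681946] 9.366252404794514 6.05
[[ 0.69402534 -0.04720419  0.32991829]]
```

View pics/s8.png

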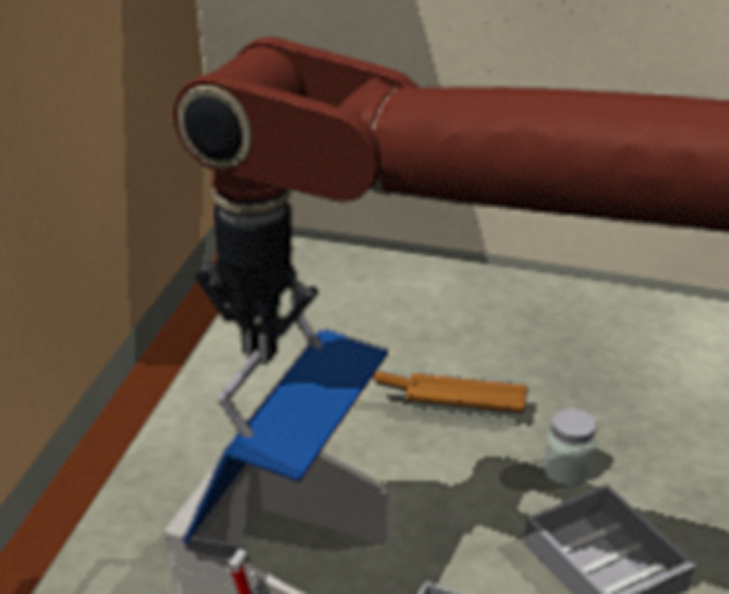

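carry_out(
  rows=[
    [[0,0,0,0,0,0,45],[0,0,0,0,0,0,45],[0,0,0,0,0,0,45],[0,0,0,0,0,0.8,45],[0,0,0,0,0,1,45]],
  ],
)

```text
time: 6.55
tool_pos: [0.6856, -0.0453, 0.4576]
tool_rot: [0.706, -0.706, 0.042, -0.038]
contact_force: [0.0, -0.9, 0.7]
gripper_width: 0.525
```

```bash
python3 - <<'E'
from h import *
im=grab_frame("side")
crop("side",150,0,420,220,2.7,"pics/s9.png",im)
s,M=tr(); print(s['tool_pos'],s['contact_force'],s['joint_pos'],s['gripper_width']*85.4,s['time'])
E
```

```text
[ 0.68654674 -0.04552145  0.46907429] [-1.90714645 -0.28473859  6.65282087] [-1.74242273e-01  1.52889798e-01  1.23547185e+00 -5.44588509e-05
  1.74374140e+00 -6.16186535e-02] 44.66867976024032 6.6
```

View pics/s9.png

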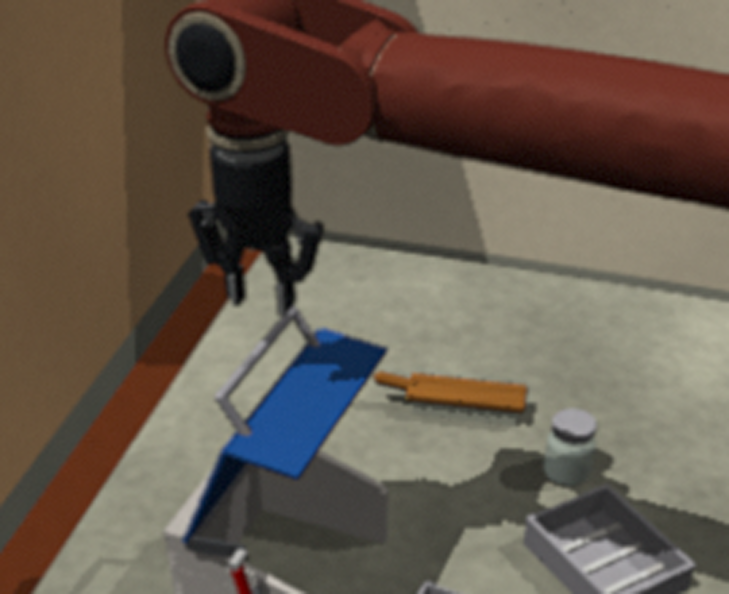

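carry_out(
  rows=[
    [[0,0,1,-0.6,0.08,0,50],[0,0,1,-0.6,0.08,0,50],[0,0,1,-0.6,0.08,0,50],[0,0,1,-0.6,0.08,0,50],[0,0,1,-0.6,0.08,0,50]],
  ],
)

```text
time: 7.1
tool_pos: [0.5651, -0.0292, 0.4604]
tool_rot: [-0.702, 0.702, 0.085, -0.084]
contact_force: [-0.2, 0.1, -0.1]
gripper_width: 0.585
```

carry_out(
  rows=[
    [[0,0,1,-0.4,0.08,-0.2,50],[0,0,1,-0.4,0.08,-0.2,50],[0,0,1,-0.4,0.08,-0.2,50],[0,0,1,-0.4,0.08,-0.4,50],[0,0,1,-0.4,0.08,-0.4,50]],
  ],
)

```text
time: 7.6
tool_pos: [0.4855, -0.0133, 0.4044]
tool_rot: [-0.676, 0.677, 0.206, -0.205]
contact_force: [0.1, -0.3, -1.3]
gripper_width: 0.584
```

carry_out(
  rows=[
    [[0,0,1,-0.3,0.08,-0.5,50],[0,0,1,-0.3,0.08,-0.5,50],[0,0,1,-0.3,0.08,-0.5,50],[0,0,1,-0.3,0.08,-0.5,50],[0,0,1,-0.3,0.08,-0.5,50]],
  ],
)

```text
time: 8.1
tool_pos: [0.4256, 0.0028, 0.3037]
tool_rot: [-0.631, 0.631, 0.32, -0.319]
contact_force: [0.4, -0.8, 0.2]
gripper_width: 0.585
```

carry_out(
  rows=[
    [[0,0,1,-0.3,0.05,-0.5,50],[0,0,1,-0.3,0.05,-0.5,50],[0,0,1,-0.3,0.05,-0.5,50],[0,0,1,-0.2,0.05,-0.5,50],[0,0,1,-0.2,0.05,-0.5,50]],
  ],
)

```text
time: 8.6
tool_pos: [0.3738, 0.0127, 0.2038]
tool_rot: [-0.565, 0.566, 0.424, -0.424]
contact_force: [0.8, 0.8, 0.6]
gripper_width: 0.58
```

```bash
python3 - <<'E'
from h import *
cv2.imwrite("pics/s10.png",grab_frame("side"))
crop("top",210,100,370,280,3.3,"pics/t10.png")
s,M=tr(); print(s['tool_pos'],M.round(3),s['contact_force'],s['joint_pos'],s['gripper_width']*85.4,s['time'])
E
```

```text
[0.37196405 0.01306832 0.20135354] [[ 0.283 -0.005 -0.959]
 [ 0.959  0.001  0.283]
 [-0.001 -1.     0.005]] [ 1.53379984 -0.63080023  0.18082952] [-1.65588697e-01 -5.41992624e-01  2.27857570e+00  7.44137966e-06
  1.41016370e+00 -1.44936324e+00] 49.959419680690566 8.7
```

View pics/s10.png

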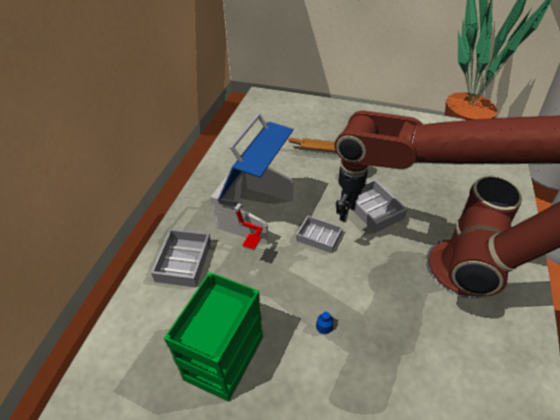

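View pics/t10.png

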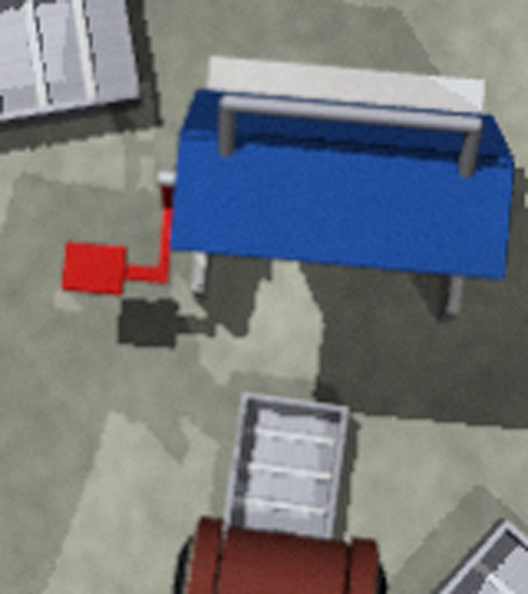

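carry_out(
  rows=[
    [[0,0,1,-0.15,0.06,-0.4,50],[0,0,1,-0.15,0.06,-0.6,50],[0,0,0,0,0,-0.8,50],[0,0,0,0,0,-0.8,50],[0,0,0,0,0,-0.4,50]],
  ],
)

```text
time: 9.2
tool_pos: [0.3618, 0.0175, 0.0831]
tool_rot: [0.536, -0.536, -0.461, 0.462]
contact_force: [-0.9, 0.4, 0.4]
gripper_width: 0.587
```

```bash
python3 - <<'E'
from h import *
crop("side",270,150,420,260,5,"pics/s11.png")
s,M=tr(); print(s['tool_pos'],M.round(3),s['contact_force'],s['joint_pos'],s['gripper_width']*85.4,s['time'])
E
```

```text
[0.36055974 0.01762624 0.0813439 ] [[ 0.149 -0.005 -0.989]
 [ 0.989  0.001  0.149]
 [-0.    -1.     0.005]] [-0.8931459   1.30027462 -1.45643385] [-1.58147937e-01 -3.76579230e-01  2.38720863e+00 -4.97638332e-05
  1.13586516e+00 -1.57982984e+00] 49.87835118493399 9.25
```

View pics/s11.png

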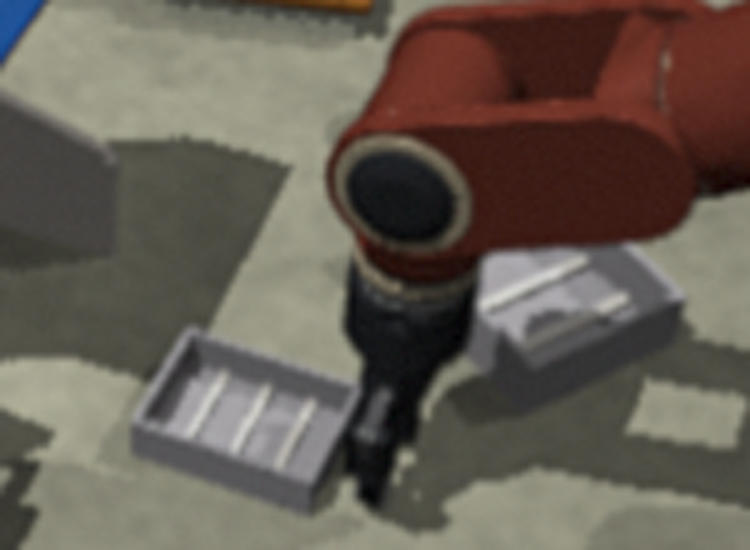

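```bash
python3 - <<'E'
import numpy as np
L=.068; u=np.array([.9866,-.163]); f=np.array([.993,-.118])
# tip progression
st=[.012,.018]+[.02]*10+[.015,.010,.003]
print(sum(st))
s=0;phi=0;P=None
tip0=np.array([.3606,.0176,.0133])
prev=np.array([.3606,.0176,.0813]);cum=np.zeros(3)
for i,d in enumerate(st):
    s+=d; phi=min(phi+4,32); r=np.radians(phi)
    tip=tip0+np.r_[s*u,min(.0001*i,.001)]
    T=tip+L*np.r_[-np.sin(r)*f,np.cos(r)]
    v=((T-prev)/.04-cum*0).round(2); prev=prev+v*.04; print(phi,v,T.round(4))
E
```

```text
0.258
4 [ 0.18 -0.03 -0.  ] [0.3677 0.0162 0.0811]
8 [ 0.33 -0.06 -0.01] [0.3808 0.0138 0.0807]
12 [ 0.37 -0.07 -0.02] [0.3959 0.0111 0.08  ]
16 [ 0.38 -0.07 -0.03] [0.411  0.0084 0.079 ]
20 [ 0.38 -0.07 -0.03] [0.4263 0.0057 0.0776]
24 [ 0.39 -0.07 -0.04] [0.4417 0.0029 0.0759]
28 [ 0.38 -0.07 -0.05] [4.572e-01 2.000e-04 7.390e-02]
32 [ 0.4  -0.06 -0.06] [ 0.4728 -0.0026  0.0717]
32 [ 0.49 -0.09  0.  ] [ 0.4925 -0.0059  0.0718]
32 [ 0.49 -0.08  0.  ] [ 0.5123 -0.0091  0.0719]
32 [ 0.5  -0.08  0.01] [ 0.532  -0.0124  0.072 ]
32 [ 0.49 -0.08 -0.  ] [ 0.5517 -0.0156  0.072 ]
32 [ 0.37 -0.06 -0.  ] [ 0.5665 -0.0181  0.072 ]
32 [ 0.25 -0.04 -0.  ] [ 0.5764 -0.0197  0.072 ]
32 [ 0.07 -0.02 -0.  ] [ 0.5794 -0.0202  0.072 ]
```

carry_out(
  rows=[
    [[-0.12,-0.99,0,0.18,-0.03,0,50],[-0.12,-0.99,0,0.33,-0.06,-0.01,50],[-0.12,-0.99,0,0.37,-0.07,-0.02,50],[-0.12,-0.99,0,0.38,-0.07,-0.03,50],[-0.12,-0.99,0,0.38,-0.07,-0.03,50]],
  ],
)

```text
time: 9.75
tool_pos: [0.4295, 0.0051, 0.0826]
tool_rot: [-0.436, 0.619, 0.538, -0.371]
contact_force: [-1.0, -0.2, -0.9]
gripper_width: 0.588
```

carry_out(
  rows=[
    [[-0.12,-0.99,0,0.39,-0.07,-0.04,50],[-0.12,-0.99,0,0.38,-0.07,-0.05,50],[-0.12,-0.99,0,0.4,-0.06,-0.06,50],[0,0,0,0,0,0,50]],
  ],
)

```text
time: 10.15
tool_pos: [0.4758, -0.0029, 0.0758]
tool_rot: [-0.371, 0.659, 0.575, -0.312]
contact_force: [-0.1, 0.2, -0.2]
gripper_width: 0.584
```

```bash
python3 - <<'E'
from h import *
crop("side",220,80,400,240,4,"pics/s12.png")
s,M=tr(); print(s['tool_pos'],M.round(3),s['contact_force'],s['joint_pos'],s['time'])
E
```

```text
[ 0.4753572  -0.00274547  0.07580932] [[ 0.144  0.525 -0.839]
 [ 0.99  -0.064  0.13 ]
 [ 0.015 -0.849 -0.528]] [ 0.21870296 -0.59664429  0.62083221] [-0.17519644 -0.26761377  2.38284481  0.06341901  0.47115879 -1.64598846] 10.2
```

View pics/s12.png

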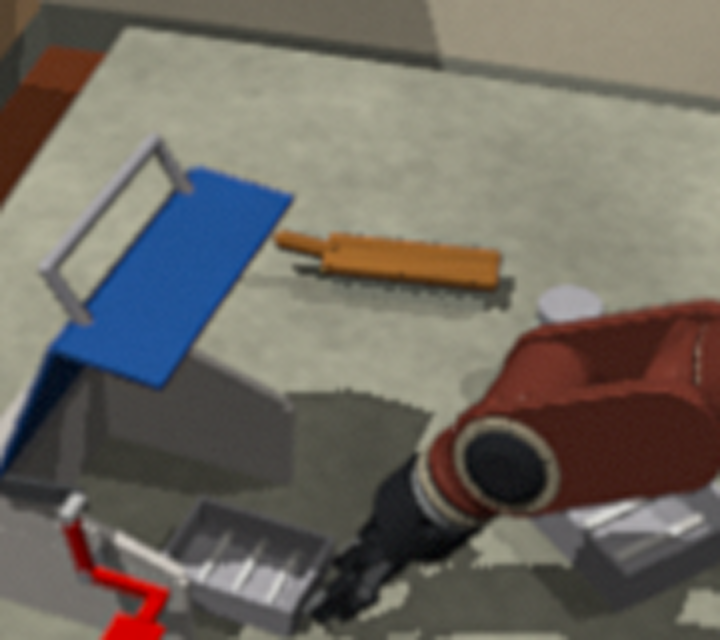

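carry_out(
  rows=[
    [[0,0,0,0.45,-0.09,-0.07,50],[0,0,0,0.48,-0.08,0,50],[0,0,0,0.5,-0.08,0,50],[0,0,0,0.48,-0.08,0,50],[0,0,0,0.35,-0.06,0,50]],
  ],
)

```text
time: 10.7
tool_pos: [0.5662, -0.0184, 0.0732]
tool_rot: [-0.371, 0.659, 0.575, -0.313]
contact_force: [-1.7, 0.1, 0.2]
gripper_width: 0.584
```

carry_out(
  rows=[
    [[0,0,0,0.22,-0.04,0,50],[0,0,0,0.1,-0.02,0,50],[0,0,0,0,0,0,50]],
  ],
)

```text
time: 11.0
tool_pos: [0.5781, -0.0206, 0.0726]
tool_rot: [-0.371, 0.659, 0.575, -0.313]
contact_force: [0.3, 0.0, 0.6]
gripper_width: 0.587
```

```bash
python3 - <<'E'
from h import *
crop("side",200,80,350,260,4,"pics/s13.png") if 0 else crop("side",200,100,380,245,4,"pics/s13.png")
s,M=tr(); print(s['tool_pos'],M.round(3),s['contact_force'],s['time'])
tip=s['tool_pos']+M@[0,.068,-0.011]; tip2=s['tool_pos']+M@[0,.068,0.011]; p=np.load("L.npy")
a=p[2];Q=np.array([[np.cos(a),-np.sin(a)],[np.sin(a),np.cos(a)]])
for t in(tip,tip2): print(t,(t[:2]-p[:2])@Q)
E
```

```text
[ 0.57766457 -0.02051091  0.07230513] [[ 0.143  0.525 -0.839]
 [ 0.99  -0.064  0.129]
 [ 0.014 -0.849 -0.529]] [-0.28161002  0.62256185 -0.79714026] 11.05
[ 0.62259147 -0.02625447  0.02040537] [-0.03579815  0.01259475]
[ 0.60413271 -0.02342101  0.00877585] [-0.0544603   0.01328638]
```

View pics/s13.png

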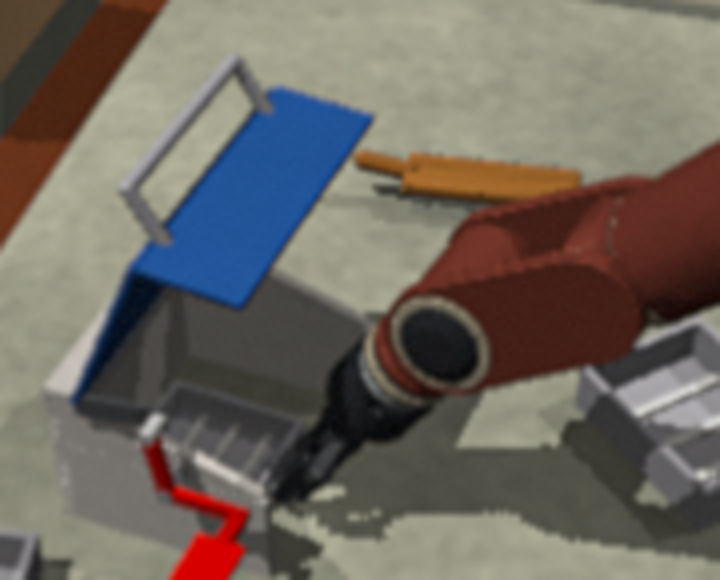

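```bash
python3 - <<'E'
from h import *
S=lambda u,v:(200+(u+.5)/4-.5,100+(v+.5)/4-.5)
p=np.load("L.npy");a=p[2];Q=np.array([[np.cos(a),-np.sin(a)],[np.sin(a),np.cos(a)]])
for uv in ((178,385),(310,425),(270,490)):
    w=atz("side",[S(*uv)],.032)[0]; print(w,(w[:2]-p[:2])@Q)
E
```

```text
[ 0.73166663 -0.08035576  0.032     ] [ 0.07877561 -0.02860227]
[ 0.61055547 -0.06414942  0.032     ] [-0.0433958  -0.02643304]
[0.62027697 0.01471694 0.032     ] [-0.0428096   0.05302806]
```

carry_out(
  rows=[
    [[0,0,0,-0.8,0.12,0.1,0],[0,0,0,-0.8,0.12,0.3,0],[0.12,0.99,0,-0.6,0.2,0.5,0],[0.12,0.99,0,-0.2,0.3,0.8,0],[0.12,0.99,0,0,0.4,0.8,0]],
  ],
)

```text
time: 11.55
tool_pos: [0.479, 0.0253, 0.1717]
tool_rot: [-0.438, 0.617, 0.536, -0.373]
contact_force: [1.0, 0.1, 0.1]
gripper_width: 0.002
```

carry_out(
  rows=[
    [[0.12,0.99,0,0,0.7,0.8,0],[0.12,0.99,0,0,0.7,0.8,0],[0.12,0.99,0,0,0.8,0.6,0],[0.12,0.99,0,0.4,0.7,0.4,0],[0.12,0.99,0,0.5,0.3,0,0]],
  ],
)

```text
time: 12.05
tool_pos: [0.5183, 0.1556, 0.28]
tool_rot: [-0.534, 0.535, 0.464, -0.461]
contact_force: [0.9, 0.1, 1.0]
gripper_width: 0.0
```

```bash
python3 - <<'E'
from h import *
s,M=tr(); print(s['tool_pos'],M.round(3),s['contact_force'],s['joint_pos'],s['time'])
cv2.imwrite("pics/s14.png",grab_frame("side"))
E
```

```text
[0.51832954 0.15561164 0.28001632] [[ 0.144  0.004 -0.99 ]
 [ 0.99   0.002  0.144]
 [ 0.002 -1.    -0.004]] [0.94036769 0.11276388 0.98901252] [ 1.53686059e-01 -1.34735729e-01  1.83496620e+00  1.12514906e-03
  1.43714153e+00 -1.27267496e+00] 12.05
```

View pics/s14.png

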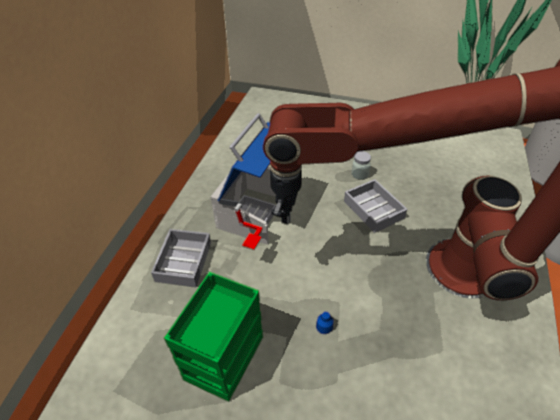

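carry_out(
  rows=[
    [[-1,0,0,0.7,0.1,0,0],[-1,0,0,0.8,0.1,-0.5,0],[0,0,0,0.8,0.1,-0.6,0],[0,0,0,0.25,0.05,-0.5,0],[0,0,0,0,0,0,0]],
  ],
)

```text
time: 12.6
tool_pos: [0.6182, 0.1666, 0.2073]
tool_rot: [-0.498, 0.57, 0.426, -0.495]
contact_force: [-1.4, 0.5, -0.6]
gripper_width: -0.002
```

```bash
python3 - <<'E'
from h import *
s,M=tr(); print(s['tool_pos'],M.round(3),s['contact_force'],s['time'], s['tool_pos']+M@[0,.0726,0])
crop("side",190,110,340,260,4,"pics/s15.png")
crop("top",190,90,370,270,3.3,"pics/t15.png")
E
```

```text
[0.61816058 0.16661971 0.20727555] [[ 0.146 -0.007 -0.989]
 [ 0.979 -0.141  0.146]
 [-0.14  -0.99  -0.013]] [-1.42187222  0.5463018  -0.61199471] 12.6 [0.61762646 0.15641506 0.13539829]
```

View pics/s15.png

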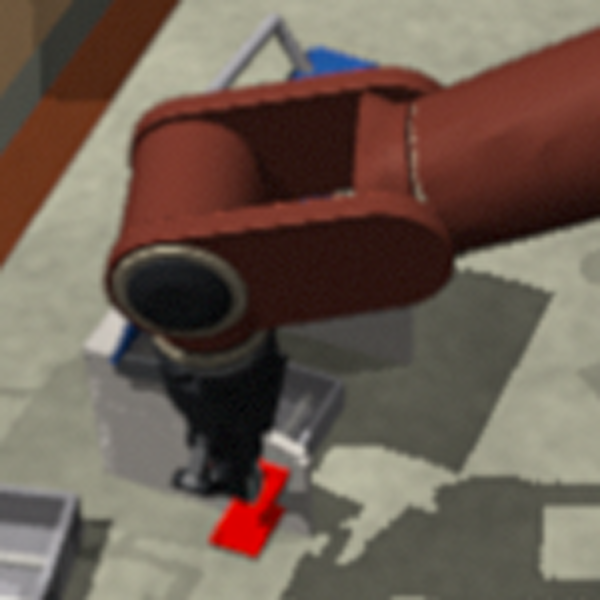

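View pics/t15.png

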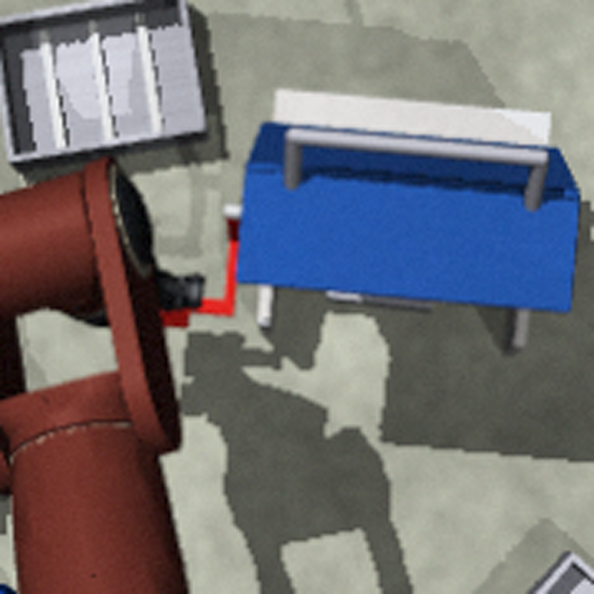

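carry_out(
  rows=[
    [[0,0,0,0.03,-0.02,-0.5,0],[0,0,0,0,0,-0.3,0],[0,0,0,0,0,-0.2,0],[0,0,0,0,0,-0.2,0],[0,0,0,0,0,-0.15,0]],
  ],
)

```text
time: 13.2
tool_pos: [0.6209, 0.1663, 0.1589]
tool_rot: [-0.497, 0.572, 0.429, -0.493]
contact_force: [-2.1, 0.9, 4.2]
gripper_width: 0.001
```

carry_out(
  rows=[
    [[0,0,0,0,0,0,0],[0,0,0,0,0,0,0],[0,0,0,0,0,0,0]],
  ],
)

```text
time: 13.5
tool_pos: [0.621, 0.1663, 0.1586]
tool_rot: [-0.497, 0.572, 0.429, -0.493]
contact_force: [-2.8, 0.7, 3.4]
gripper_width: -0.002
```

```bash
python3 - <<'E'
from h import *
s,M=tr(); print(s['tool_pos'],s['contact_force'],s['time'], s['tool_pos']+M@[0,.0726,0])
crop("top",190,90,370,270,3.3,"pics/t16.png")
E
```

```text
[0.62102872 0.16631497 0.15864699] [-2.8202861   0.66348486  3.36588914] 13.5 [0.62106717 0.15621259 0.08675331]
```

View pics/t16.png

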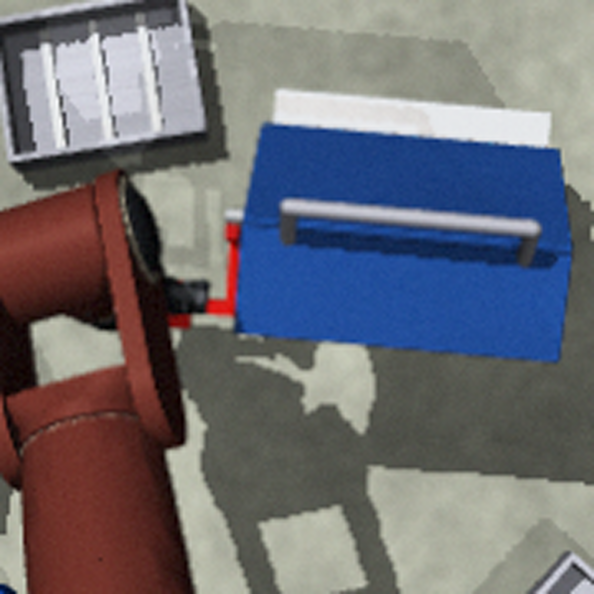

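carry_out(
  rows=[
    [[0,0,0,0,0,0,0],[0,0,0,0,0,0,0],[0,0,0,0,0,0,0],[0,0,0,0,0,0,0],[0,0,0,0,0,0,0]],
  ],
)

```text
time: 14.05
tool_pos: [0.621, 0.1663, 0.158]
tool_rot: [-0.497, 0.572, 0.429, -0.493]
contact_force: [-0.9, 0.1, 4.0]
gripper_width: 0.002
```

carry_out(
  rows=[
    [[0,0,0,0,0,0,0],[0,0,0,0,0,0,0],[0,0,0,0,0,0,0],[0,0,0,0,0,0,0],[0,0,0,0,0,0,0]],
  ],
)

```text
time: 14.55
tool_pos: [0.6209, 0.1663, 0.158]
tool_rot: [-0.497, 0.572, 0.429, -0.493]
contact_force: [-0.9, 0.0, 4.4]
gripper_width: -0.0
```

```bash
python3 - <<'E'
from h import *
s,M=tr(); print(s['tool_pos'],s['contact_force'],s['time'])
crop("top",190,90,370,270,3.3,"pics/t17.png")
p=np.load("L.npy")
for th in (1.48,1.2,1,.8,.6,.4,.2,0.): print(th,((proj("top",Lw(p,bar(th)))-[190,90])*3.3).round(),((proj("side",Lw(p,bar(th))))).round())
E
```

```text
[0.62092723 0.16630221 0.15796306] [-0.88869929  0.03510433  4.36664342] 14.55
1.48 [[416. 144.]] [[245. 130.]]
1.2 [[409. 222.]] [[262. 139.]]
1 [[404. 272.]] [[273. 148.]]
0.8 [[399. 315.]] [[281. 158.]]
0.6 [[394. 348.]] [[288. 168.]]
0.4 [[391. 371.]] [[293. 179.]]
0.2 [[388. 384.]] [[295. 189.]]
0.0 [[387. 386.]] [[294. 198.]]
```

View pics/t17.png

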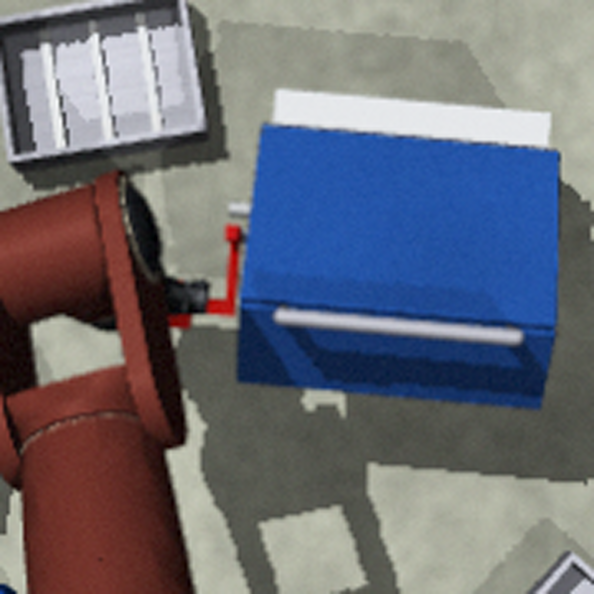

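carry_out(
  rows=[
    [[0,0,0,0,0,0.8,0],[0,0,0,0,0,1,0],[0,0,0,0,0,1,0],[0,0,0,-0.3,0,1,0],[1,0,0,-0.4,-0.8,0.5,0]],
  ],
)

```text
time: 15.1
tool_pos: [0.5935, 0.1372, 0.3333]
tool_rot: [-0.515, 0.553, 0.449, -0.477]
contact_force: [1.1, -1.4, 1.2]
gripper_width: 0.001
```

carry_out(
  rows=[
    [[1,0,0,-0.4,-0.9,0,0],[0,0,0,-0.4,-0.9,0,0],[0,0,0,-0.3,-0.9,0,0],[0,0,0,-0.1,-0.9,0,0],[0,0,0,0,-0.5,0,0]],
  ],
)

```text
time: 15.6
tool_pos: [0.5439, -0.0319, 0.3289]
tool_rot: [0.536, -0.536, -0.461, 0.462]
contact_force: [0.5, 0.2, -0.1]
gripper_width: 0.005
```

carry_out(
  rows=[
    [[0,0,0,0,0,0,0],[0,0,0,0,0,0,0],[0,0,0,0,0,0,0],[0,0,0,0,0,0,0],[0,0,0,0,0,0,0]],
  ],
)

```text
time: 16.1
tool_pos: [0.5449, -0.0289, 0.3298]
tool_rot: [0.535, -0.535, -0.462, 0.462]
contact_force: [0.6, -1.1, -0.6]
gripper_width: -0.001
```

```bash
python3 - <<'E'
from h import *
s,M=tr(); print(s['tool_pos'],M.round(3),s['contact_force'],s['time'])
crop("side",190,110,340,260,4,"pics/s18.png")
crop("top",190,90,370,270,3.3,"pics/t18.png")
E
```

```text
[ 0.54493421 -0.02887207  0.32977309] [[ 0.146 -0.    -0.989]
 [ 0.989  0.     0.146]
 [ 0.    -1.     0.   ]] [ 0.55058251 -1.0532017  -0.5951054 ] 16.1
```

View pics/s18.png

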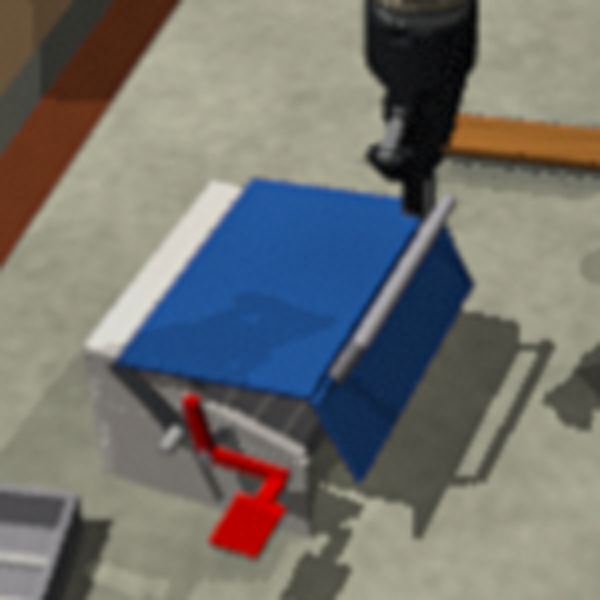

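View pics/t18.png

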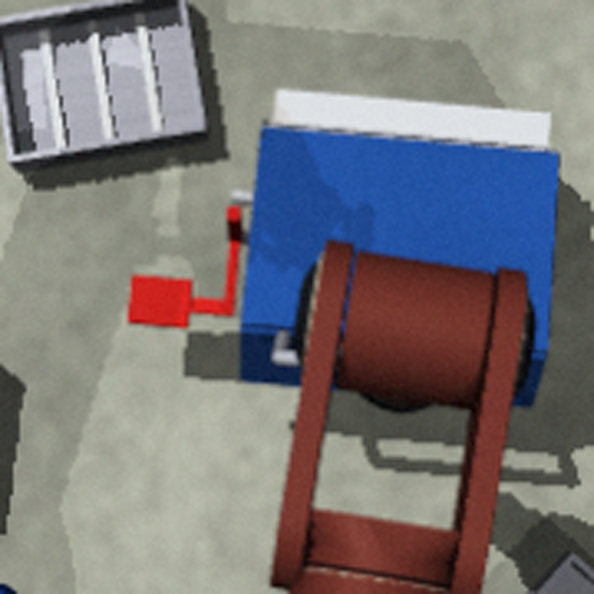

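carry_out(
  rows=[
    [[0,0,0,0,0,0,0],[0,0,0,0.03,0,-0.5,0],[0,0,0,0,0,-0.4,0],[0,0,0,0,0,-0.2,0],[0,0,0,0,0,-0.2,0]],
  ],
)

```text
time: 16.7
tool_pos: [0.5458, -0.0297, 0.2768]
tool_rot: [0.536, -0.535, -0.462, 0.462]
contact_force: [-0.2, -0.0, -0.5]
gripper_width: -0.001
```

carry_out(
  rows=[
    [[0,0,0,0,0,-0.2,0],[0,0,0,0,0,-0.2,0],[0,0,0,0,0,-0.2,0],[0,0,0,0,0,-0.2,0],[0,0,0,-0.02,0,-0.2,0]],
  ],
)

```text
time: 17.2
tool_pos: [0.5453, -0.0297, 0.2375]
tool_rot: [-0.535, 0.535, 0.462, -0.462]
contact_force: [-2.1, 0.4, 1.8]
gripper_width: 0.001
```

```bash
python3 - <<'E'
from h import *
s,M=tr(); print(s['tool_pos'],s['contact_force'],s['time'])
crop("side",190,110,340,260,4,"pics/s19.png")
E
```

```text
[ 0.54530712 -0.02970077  0.23749783] [-2.13032683  0.39205375  1.80920259] 17.2
```

View pics/s19.png

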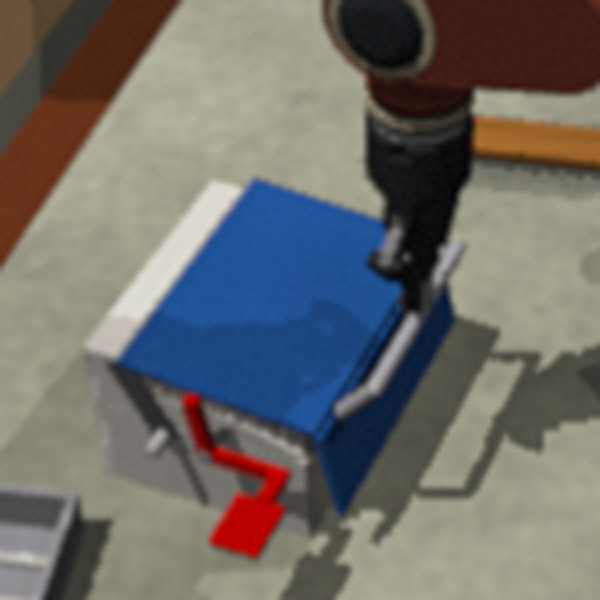

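Pressing on the bar works (tip on the bar near (415,300) in the crop). Continuing down slowly.

carry_out(
  rows=[
    [[0,0,0,0,0,-0.2,0],[0,0,0,0,0,-0.2,0],[0,0,0,0,0,-0.2,0],[0,0,0,0,0,-0.2,0],[0,0,0,0,0,-0.15,0]],
  ],
)

```text
time: 17.75
tool_pos: [0.5455, -0.0298, 0.1993]
tool_rot: [-0.535, 0.536, 0.462, -0.462]
contact_force: [1.5, -0.7, 2.3]
gripper_width: -0.002
```

carry_out(
  rows=[
    [[0,0,0,0,0,-0.15,0],[0,0,0,0,0,-0.1,0],[0,0,0,0,0,-0.05,0],[0,0,0,0,0,0,0]],
  ],
)

```text
time: 18.15
tool_pos: [0.5463, -0.0299, 0.1929]
tool_rot: [-0.535, 0.536, 0.462, -0.462]
contact_force: [-11.5, 1.4, 23.9]
gripper_width: 0.005
```

```bash
python3 - <<'E'
from h import *
s,M=tr(); print(s['tool_pos'],s['contact_force'],s['time'])
crop("side",190,110,340,260,4,"pics/s20.png")
E
```

```text
[ 0.54626334 -0.02986678  0.19291763] [-11.5241012    1.35980502  23.93475779] 18.15
```

View pics/s20.png

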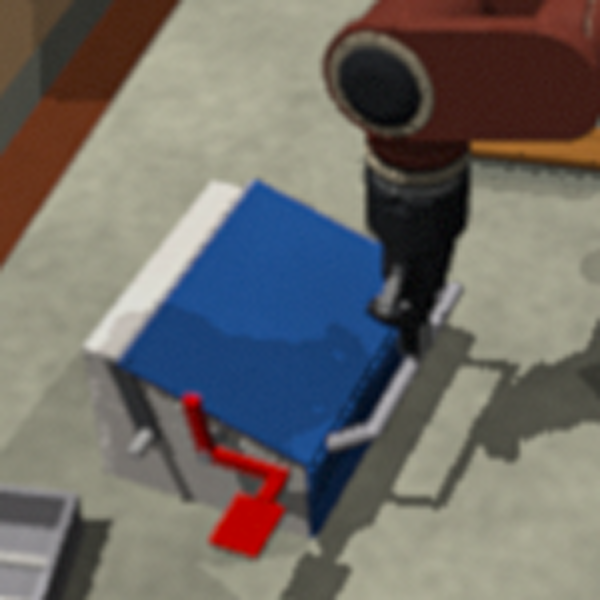

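carry_out(
  rows=[
    [[0,0,0,0,0,0.3,0],[0,0,0,0,0,0.8,0],[0,0,0,0,0,1,0],[0,0,0,-0.8,0,0.8,0],[0,0,0,-0.8,0,0.5,0]],
  ],
)

```text
time: 18.7
tool_pos: [0.4813, -0.0298, 0.3264]
tool_rot: [-0.535, 0.536, 0.462, -0.461]
contact_force: [-0.6, -0.6, 1.0]
gripper_width: 0.0
```

carry_out(
  rows=[
    [[0,0,0,-0.8,0,0,0],[0,0,0,-0.8,0,0,0],[0,0,0,0,0,0,0],[0,0,0,0,0,0,0]],
  ],
)

```text
time: 19.1
tool_pos: [0.417, -0.0297, 0.3237]
tool_rot: [-0.535, 0.536, 0.462, -0.462]
contact_force: [-0.4, -0.0, 0.1]
gripper_width: -0.005
```

```bash
python3 - <<'E'
from h import *
s,M=tr(); print(s['tool_pos'],s['contact_force'],s['time'])
crop("side",190,110,340,260,4,"pics/s21.png")
cv2.imwrite("pics/t21.png",grab_frame("top"))
p=np.load("L.npy")
for th in (.2,.1,.05,0.):
    for y in(.085,-.085):
        b=bar(th);b[1]=y; print(th,y,((proj("side",Lw(p,b))-[190,110])*4).round(1))
E
```

```text
[ 0.41698969 -0.02970796  0.32365132] [-0.44253307 -0.00802692  0.12866709] 19.1
0.2 0.085 [[375.1 390. ]]
0.2 -0.085 [[458.  248.5]]
0.1 0.085 [[375.8 409.1]]
0.1 -0.085 [[457.8 267.4]]
0.05 0.085 [[375.2 418.2]]
0.05 -0.085 [[456.9 276.5]]
0.0 0.085 [[374. 427.]]
0.0 -0.085 [[455.4 285.3]]
```

View pics/s21.png

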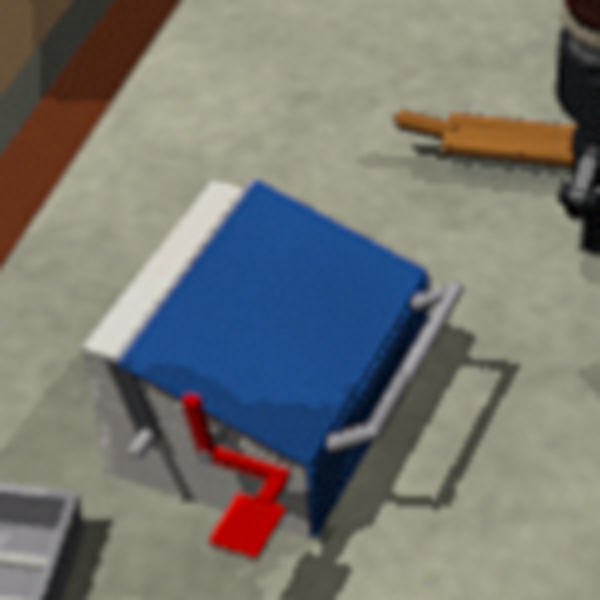

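View pics/t21.png

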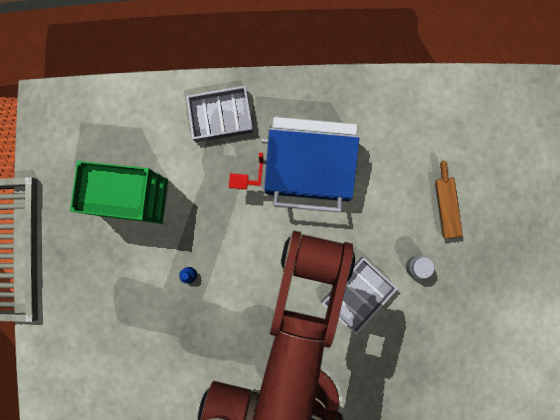

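```bash
python3 -c "
from plant import *
print(job_done())"
```

```text
the job is handed in; nothing more can be done
None
```

I put the soap dish inside the locker, shut the door, and handed the job in at about 19 s of the 72 s allowed. The hand-in reports no verdict, so success rests on my own checks below.

**What I did:**
1. Pinched the bar, swung the door up to about 1.54 rad, and let it settle back. The stay held against a pull of about 9 N.
2. Pushed the dish in with the fingertips.
3. Pressed the red catch until the door had sunk to about 0.75 rad, then let go.
4. Pressed the bar down slowly until it met the stop, at 24 N of upward force.

**Last checks:**
- **Door:** the bar ends in the side picture match the position predicted for 0 rad to within about 3 pixels.
- **Catch:** it looks back at rest.
- **Dish:** before the door closed I measured its centre at about x = +0.02 m, y = +0.013 m in the locker's frame. The shut door hides it, so I could not see it again afterwards.
- **Bystanders:** the caddy, brush, jar and cap look unmoved in the last picture.
- **Robot:** the arm is clear of everything, and the force reading is near 0 N.

**Disagreement:** at the start the two cameras disagreed by about 9 mm in y on the dish and about 18 mm on the cap. On the fitted locker pose they agreed to about 5 mm. This caused no trouble.

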